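# Tamp the stone chunks level in the trough

## Robot

A 6-joint arm with a two-finger parallel gripper is mounted at the origin on a cart in front of the work surface, level with it; the furniture and walls round the work are solid. World frame = base frame: x ahead of the robot, y to its left, z up, the work surface at z = 0. Lengths are in m, angles in rad, forces in N, time in s.
With the tool pointing down it reaches from about 0.425 to 0.95 m from the base axis. Payload 3.5 kg.
Tool frame: the origin (TCP) lies on the centre line of the jaws, within the pads' length; the fingertips stand 8 mm ahead of it and the grasp point (between the pads) lies 11 mm behind it; z points along the fingers, y is the line along which they close (so a half turn about z gives the same grasp; the last joint's range is limited). The gripper opens to 85 mm and grips with 20 to 120 N. Pads are 22 mm wide; open, the fingers measure 114 mm over their backs; the gripper's body (76 mm by 85 mm) begins 54 mm behind the grasp point. The pads swing forward as they close: fully open they stand 13 mm farther back than shut.
Start: joints at [-1.471, 0.286, 1.577, -0, 1.279, -0.15], TCP at [0.167, -0.654, 0.239] pointing down, gripper open.
Joint ranges: [-2.77, 2.77], [-0.9, 2.22], [0.21, 2.48], [-1.53, 4.67], [0.24, 2.81], [-2.84, 2.84]. Speed limits (rad/s): [2.79, 2.79, 3.14, 3.14, 3.14, 3.14].

## Interface

Orientations are given as a 3x3 rotation matrix whose columns are the frame's x, y, z axes.
In Python, from bench import robot gives the robot as it stands. Calls block until the motion is done:
- robot.move_pose(position, orientation): joint-space move of the TCP to a pose.
- robot.move_straight(position, speed=0.15, attitude=None, stop_force=None): straight line of the TCP; attitude=None keeps the orientation; speed is the mean speed in m/s. With stop_force (N) it stops when the force on the tool has changed by that much, and returns True; else False.
- robot.movej(angles): joint-space move.
- robot.gripper_to(opening): finger opening in m; the grip force is fixed at half the most; returns when the fingers have stopped.
- robot.sleep(seconds).
- robot.solve_ik(position, orientation): joint angles nearest the present ones, or None.
- robot.sense(): the state.
- robot.camera(name): name is "side" or "top" or "wrist"; returns a dict with "pixels" (480x640x3 uint8, red, green, blue), "fov_y" (degrees; the focal length in pixels is half the picture's height over the tangent of half this angle, whatever the lens; pixels are square), "cx", "cy" (the principal point, pixels), "dist_coeffs" ([k1, k2, p1, p2, k3] as OpenCV has them; the pictures are not rectified), "view" (4x4, takes a point from world to camera coordinates). Camera axes: x right, y up, looking along -z (the intrinsics and any distortion apply to the point x, -y, -z); pixel columns grow to the right and rows downward; lengths in m; the calibration is good to about 2 mm. A picture is of the moment at which its call begins. There is no depth.
A pose or a line that the arm cannot do raises robot.IKError and nothing moves.
- robot.finish_job(): hands the job in; it is judged then, once.
Trained networks look in a picture, given as the dict that the camera call returned (one of the last four; its "shot" number tells which), for a name from the list of things; names that differ only in an ending like _2 or _b are one class to them, and where a whole thing is asked for, a point or a joint stands for the part that bears it (a point fixed in the world has none). Each returns a list of dicts, best first, with "confidence" (0 to 1); they miss things now and then, are a little off and sometimes report something else, mostly with a low value. They report only what shows in the picture. A call takes as long as a camera call. They do not tell look-alikes from the thing itself.
- robot.masks_of(picture, label): "region" (480x640 bool, what is visible of it) and "bbox" ([left, top, right, bottom] in pixels, round what is visible of it).
The state is a dict: "clock": time; "joint_pos": joint angles; "joint_velocities": joint speeds; "tau": joint torques, N m; "position": TCP position; "eef_rot": TCP orientation; "force": force on the tool from outside, world axes, zero at the start; "torque": the same for the moment, N m; "gripper_width": finger opening in m; "grip_force": force on a finger pad.
Only numpy, scipy, OpenCV 4.12 (cv2) and the standard library are available. Lean on these libraries where they do the work, as an engineer would, in place of code of your own. Each camera call takes 0.05 s, during which the arm holds its last target. There are 200 camera calls.

## Task

Two of the stone chunks in the wooden trough have ridden up on their neighbours. Take the wooden tamper by its post and, the nearer one first and then the farther one, press each down with the tamper's foot until it sits flat on the trough floor like the rest, and finish it there with a firm steady press of 12 to 25 N for a second; never push harder than 35 N on a chunk or touch the chunks with the gripper. Then stand the tamper upright on the table beside the trough, let go of it, and leave the mug and the jar alone.

Things in the scene. Friction and masses are not known exactly. Their poses are not given: they have to be found in the camera images.
- trough: Fixed open wooden trough, walls 9 mm, inside 312 (local x) x 48 mm (y). Origin: centre of its underside on the table, z up; inner floor 6 mm, rim 54 mm above it. Seven chunks stand in it in a row along x and need 280 of the 312 mm side by side. A seated chunk has its underside at 6 mm, its top at 40 to 45 mm.
- tamper: Loose wooden tamper standing on the table: flat foot 54 (local x) x 40 (y) x 14 mm with a slick plastic sole that gives about 1 mm under a firm press, a collar 34 mm square up to 22 mm, a 26 mm square post up to 120 mm; 0.35 kg. Origin: centre of the foot's underside, z up the post. Grip the post 85 mm up. With its x along the trough's, the foot fits in with 4 mm to spare each side.
- chunk_1: Tumbled pale marble chunk, 40 (x) x 42 (y) x about 36 (z; natural stone, 34 to 39) mm, about 120 g, smooth: flat top and bottom 18 x 26 mm, 55-degree bevels, a 5 mm vertical band at half height. Origin: centre of its underside, z up. It starts on the trough floor, with its x along the trough.
- chunk_2: Chunk like chunk_1, but ridden up, the nearer of the two: wedged between chunk_1 and chunk_3 (30 mm from each), 19 mm too high, its top 5 to 10 mm above the rim. Pressed (3 to 15 N, as friction has it) it shoves the neighbours 10 mm aside and sinks by slips; if it sticks tilted, work it along the trough under light load. Rigid once seated. Origin: centre of its underside.
- chunk_3: Chunk like chunk_1, starting on the trough floor. Origin: centre of its underside.
- chunk_4: Chunk like chunk_1, starting on the trough floor. Origin: centre of its underside.
- chunk_5: Chunk like chunk_1, starting on the trough floor. Origin: centre of its underside.
- chunk_6: Chunk like chunk_1, but ridden up, the farther of the two: wedged between chunk_5 and chunk_7 (30 mm from each), 19 mm too high, its top 5 to 10 mm above the rim. Pressed (3 to 15 N, as friction has it) it shoves the neighbours 10 mm aside and sinks by slips; if it sticks tilted, work it along the trough under light load. Rigid once seated. Origin: centre of its underside.
- chunk_7: Chunk like chunk_1, starting on the trough floor. Origin: centre of its underside.
- tea_mug: Bystander: loose purple mug 89 mm tall, origin at its underside.
- grit_jar: Bystander: loose glass jar, 63 mm diameter, 76 mm tall, origin at its underside.
Mind the look-alikes: they are no part of the job. What is shaped like the chunk_6 but pink or red is not meant.

How it is judged:
On the way, in this order (a step that is already met when the one before it is completed fails the run):
1. the tamper is held over or in the trough, off the table, while a chunk is still up (x of tamper in the frame of trough between -0.155 and 0.155 m and y of tamper in the frame of trough between -0.02 and 0.02 m and height (world z) of tamper above 0.03 m and z of any of chunk_2, chunk_6 in the frame of trough above 0.014 m), for 0.1 s.
2. with the nearer raised chunk (chunk_2) down flat on the floor, the tamper presses it or a chunk beside it with over 8 N for 0.5 s (z of each of chunk_1, chunk_2, chunk_3 in the frame of trough below 0.01 m and angle between each of chunk_1, chunk_2, chunk_3's own z axis and vertical below 0.15 rad and (contact force between tamper and chunk_1 above 8 N or contact force between tamper and chunk_2 above 8 N or contact force between tamper and chunk_3 above 8 N)), for 0.5 s.
3. with all seven chunks down flat on the floor, the tamper presses the farther raised chunk (chunk_6) or a chunk beside it with over 8 N for 0.5 s (z of each of chunk_1, chunk_2, chunk_3, chunk_4, chunk_5, chunk_6, chunk_7 in the frame of trough below 0.01 m and angle between each of chunk_1, chunk_2, chunk_3, chunk_4, chunk_5, chunk_6, chunk_7's own z axis and vertical below 0.15 rad and (contact force between tamper and chunk_5 above 8 N or contact force between tamper and chunk_6 above 8 N or contact force between tamper and chunk_7 above 8 N)), for 0.5 s.
At the end, for the whole second after the job is handed in: All seven chunks lie inside the trough, flat (within 0.15 rad) and with their undersides within 4 mm of its floor, at rest; the tamper stands upright (within 0.1 rad) on the table outside the trough, released and at rest (z of chunk_1 in the frame of trough between 0.002 and 0.01 m and angle between each of chunk_1, chunk_2, chunk_3, chunk_4, chunk_5, chunk_6, chunk_7's own z axis and vertical below 0.15 rad and z of chunk_2 in the frame of trough between 0.002 and 0.01 m and z of chunk_3 in the frame of trough between 0.002 and 0.01 m and z of chunk_4 in the frame of trough between 0.002 and 0.01 m and z of chunk_5 in the frame of trough between 0.002 and 0.01 m and z of chunk_6 in the frame of trough between 0.002 and 0.01 m and z of chunk_7 in the frame of trough between 0.002 and 0.01 m and horizontal distance between each of chunk_1, chunk_2, chunk_3, chunk_4, chunk_5, chunk_6, chunk_7 and trough below 0.14 m and linear speed of each of chunk_1, chunk_2, chunk_3, chunk_4, chunk_5, chunk_6, chunk_7, tamper below 0.02 m/s and angle between tamper's own z axis and vertical below 0.1 rad and height (world z) of tamper between -0.004 and 0.004 m); the robot touches nothing.
It fails at once if the tamper pushes on a chunk with more than 35 N (contact force between tamper and chunk_1 above 35 N or contact force between tamper and chunk_2 above 35 N or contact force between tamper and chunk_3 above 35 N or contact force between tamper and chunk_4 above 35 N or contact force between tamper and chunk_5 above 35 N or contact force between tamper and chunk_6 above 35 N or contact force between tamper and chunk_7 above 35 N).
It fails at once if the gripper touches a chunk (contact force between any of the arm, the fingers and chunk_1 above 0.5 N or contact force between any of the arm, the fingers and chunk_2 above 0.5 N or contact force between any of the arm, the fingers and chunk_3 above 0.5 N or contact force between any of the arm, the fingers and chunk_4 above 0.5 N or contact force between any of the arm, the fingers and chunk_5 above 0.5 N or contact force between any of the arm, the fingers and chunk_6 above 0.5 N or contact force between any of the arm, the fingers and chunk_7 above 0.5 N).
It fails at once if the mug is moved by more than 2 cm (distance of tea_mug from where it was at the start of the episode above 0.02 m).
It fails at once if the glass jar is moved by more than 2 cm (distance of grit_jar from where it was at the start of the episode above 0.02 m).
It also fails if it takes over 72 s, if anything falls off the work surface, if the arm or the gripper's body presses on something with over 40 N, if the wrist force passes 120 N, or if a joint passes its speed limit or range.

## Working session

There is one attempt and no reset: what is moved stays moved. The work goes in short steps, each a Python script; the robot and the scene stay as the last script left them, time stands still between calls to the robot, and variables do not carry over. Pictures are saved under pics/ and viewed, at most 10 in all, crops included, and the job is handed in when it is done.

```bash
ls; mkdir -p pics; cat > h.py <<'E'
import numpy as np, cv2
from bench import robot
def cam(n):
    return robot.camera(n)
def K(p):
    f=240/np.tan(np.radians(p["fov_y"])/2)
    return np.array([[f,0,p["cx"]],[0,f,p["cy"]],[0,0,1]])
def ray(p,uv):
    uv=np.atleast_2d(np.float64(uv))
    n=cv2.undistortPoints(uv[:,None],K(p),np.float64(p["dist_coeffs"]))[:,0]
    d=np.c_[n[:,0],-n[:,1],-np.ones(len(n))]
    V=np.array(p["view"]);R=V[:3,:3];return -R.T@V[:3,3],d@R
def atz(p,uv,z):
    o,d=ray(p,uv);return o+d*((z-o[2])/d[:,2])[:,None]
def proj(p,X):
    V=np.array(p["view"]);c=np.atleast_2d(X)@V[:3,:3].T+V[:3,3]
    c=c*[1,-1,-1]
    return cv2.projectPoints(c,np.zeros(3),np.zeros(3),K(p),np.float64(p["dist_coeffs"]))[0][:,0]
def save(p,name): cv2.imwrite("pics/"+name,p["pixels"][:,:,::-1])
E
python3 - <<'E'
from h import *
for n in ["top","side"]:
    p=cam(n);save(p,n+"0.png")
    o,d=ray(p,[320,240]);print(n,o.round(3),d.round(3))
    for l in ["trough","tamper","chunk_1","tea_mug","grit_jar"]:
        print(l,[(np.array(m["bbox"]).round().tolist(),round(m["confidence"],2)) for m in robot.masks_of(p,l)])
print(robot.sense())
E
```

```text
pics
top [ 0.471 -0.189  0.965] [[ 0.105 -0.023 -0.994]]
trough [([280.0, 178.0, 351.0, 366.0], 0.71)]
tamper [([191.0, 229.0, 227.0, 258.0], 0.77)]
chunk_1 [([363.0, 146.0, 384.0, 169.0], 0.94), ([309.0, 283.0, 333.0, 307.0], 0.88), ([308.0, 259.0, 328.0, 284.0], 0.87), ([312.0, 302.0, 336.0, 326.0], 0.81), ([290.0, 198.0, 311.0, 218.0], 0.8), ([295.0, 214.0, 318.0, 234.0], 0.66), ([237.0, 276.0, 256.0, 301.0], 0.66), ([373.0, 198.0, 394.0, 218.0], 0.65), ([314.0, 317.0, 342.0, 342.0], 0.62), ([300.0, 233.0, 322.0, 251.0], 0.56)]
tea_mug [([433.0, 233.0, 492.0, 282.0], 0.86)]
grit_jar [([214.0, 152.0, 248.0, 190.0], 0.62)]
side [0.584 0.475 0.557] [[-0.011 -0.806 -0.592]]
trough [([254.0, 218.0, 457.0, 297.0], 0.92)]
tamper [([310.0, 292.0, 352.0, 374.0], 0.59), ([353.0, 244.0, 368.0, 254.0], 0.21)]
chunk_1 [([373.0, 298.0, 401.0, 324.0], 0.89), ([276.0, 211.0, 301.0, 233.0], 0.88), ([293.0, 248.0, 319.0, 264.0], 0.84), ([390.0, 224.0, 418.0, 248.0], 0.69), ([379.0, 239.0, 396.0, 249.0], 0.62), ([224.0, 214.0, 245.0, 237.0], 0.62), ([275.0, 257.0, 294.0, 270.0], 0.55), ([413.0, 235.
[... 253 characters left out ...]
08531e-01]), 'joint_velocities': array([-1.54744949e-03,  9.99868322e-05,  8.28086416e-04,  5.32403501e-05,
       -3.71747259e-04,  1.17334448e-03]), 'tau': array([-2.77272211e-04, -4.05664945e+01, -2.92740297e+01, -1.88556860e-04,
        6.45747223e-04,  3.89572833e-06]), 'position': array([ 0.16691186, -0.65403846,  0.23936095]), 'eef_rot': array([[ 9.68962393e-01,  2.47208167e-01,  5.81687317e-05],
       [ 2.47208170e-01, -9.68962393e-01, -4.38040094e-05],
       [ 4.55346046e-05,  5.68242235e-05, -9.99999997e-01]]), 'force': array([-0.05624341,  0.79632735,  0.50924739]), 'torque': array([-0.04567958,  0.07850638, -0.02587615]), 'grip_force': 0.0, 'gripper_width': 0.08524108363176601}
```

```bash
python3 - <<'E'
import cv2
a=cv2.imread("pics/top0.png")[135:385,170:510]
cv2.imwrite("pics/t1.png",cv2.resize(a,None,fx=2.35,fy=2.35,interpolation=cv2.INTER_CUBIC))
a=cv2.imread("pics/side0.png")[130:385,200:470]
cv2.imwrite("pics/s1.png",cv2.resize(a,None,fx=2.35,fy=2.35,interpolation=cv2.INTER_CUBIC))
E
```

```text
(no output)
```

View pics/t1.png

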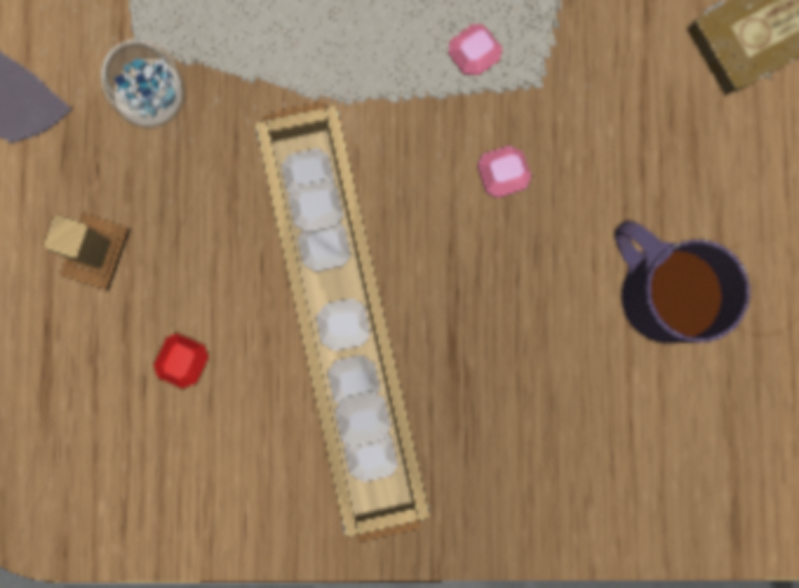

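View pics/s1.png

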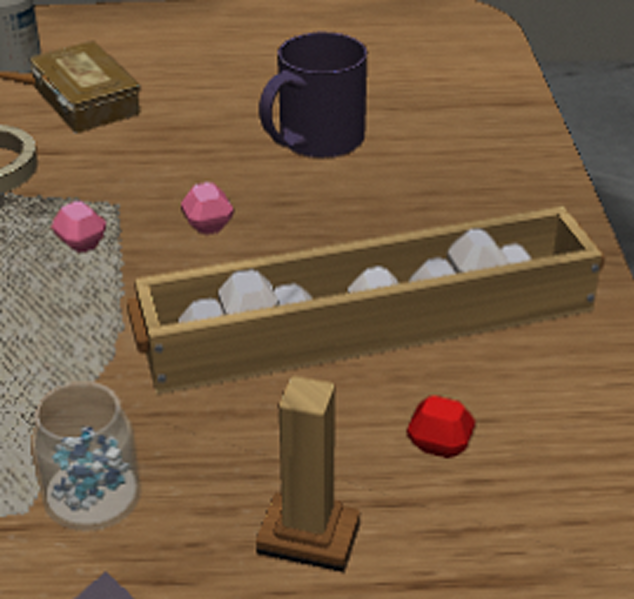

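Top crop: the trough runs from (298,115) to (387,525). The near triple is at (372,460), (362,415), (352,375) with its middle chunk raised, chunk_4 is at (343,322), and the far triple is at (324,247), (316,205), (308,168), again with the middle raised. The tamper is at (85,250).

Could be mistaken for a target: the pink chunks at full-frame (373,157) and (383,208), and the red one at (247,288). All three lie outside the trough, so I choose the white ones inside it.

```bash
python3 - <<'E'
import cv2,numpy as np
a=cv2.imread("pics/top0.png")
def c(x,y,w=50,h=37): return cv2.resize(a[y:y+h,x:x+w],None,fx=8,fy=8,interpolation=cv2.INTER_CUBIC)
cv2.imwrite("pics/z1.png",np.vstack([np.hstack([c(275,172),c(310,335)]),np.hstack([c(184,222),c(300,290)])]))
E
```

```text
(no output)
```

View pics/z1.png

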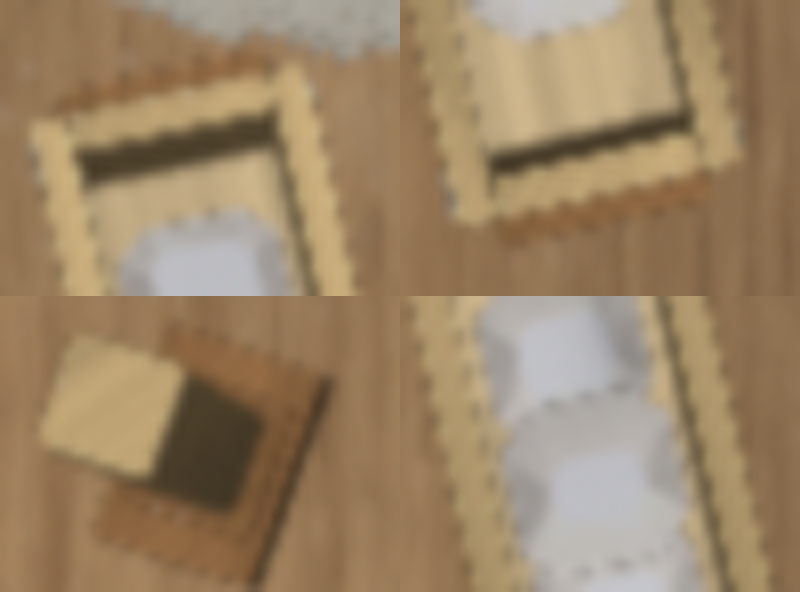

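```bash
python3 - <<'E'
from h import *
p=cam("top")
f=lambda pts,x0,y0:[( x0+(u+.5)/8-.5, y0+(v+.5)/8-.5) for u,v in pts]
r=f([(32,120),(303,62)],275,172)+f([(342,158),(58,222)],310,335)
X=atz(p,r,.054)
print(X.round(4)); L=lambda a,b:np.linalg.norm(a-b).round(4)
print("sizes",L(X[0],X[1]),L(X[2],X[3]),L(X[0],X[3]),L(X[1],X[2]))
C=X.mean(0);d=(X[0]+X[1]-X[2]-X[3]);yaw=np.arctan2(d[1],d[0]);print("trough",C.round(4),yaw)
T=atz(p,f([(78,36),(188,74),(153,186),(40,144)],184,222),.12)
print(T.round(4),"size",[L(T[i],T[(i+1)%4]) for i in range(4)],"post",T.mean(0).round(4))
e=(T[0]+T[1]-T[2]-T[3]);print("yaw t",np.arctan2(e[1],e[0]), "alt", [np.arctan2(*(T[0]+T[3]-T[1]-T[2])[:2][::-1])+np.pi/2-np.pi])
F=atz(p,f([(172,24),(330,84),(262,286),(95,229)],184,222),.014);print(F.round(4),F.mean(0).round(4),[L(F[i],F[(i+1)%4]) for i in range(4)])
u=np.array([np.cos(yaw),np.sin(yaw)])
for z in [.042,.061]:
  for m in robot.masks_of(p,"chunk_1"):
    b=np.array(m["bbox"]);ys,xs=np.nonzero(m["region"]);q=atz(p,[xs.mean(),ys.mean()],z)[0][:2]-C[:2]
    loc=[q@u,q@[-u[1],u[0]]]
    if abs(loc[1])<.04: print(z,np.round(loc,3),round(m["confidence"],2))
for l in ["tea_mug","grit_jar"]:
    m=robot.masks_of(p,l)[0]["bbox"];print(l,atz(p,[(m[0]+m[2])/2,(m[1]+m[3])/2],.04).round(3))
E
```

```text
[[ 0.666  -0.1324  0.054 ]
 [ 0.6804 -0.1954  0.054 ]
 [ 0.3596 -0.2689  0.054 ]
 [ 0.3457 -0.205   0.054 ]]
sizes 0.0646 0.0654 0.3285 0.3291
trough [ 0.5129 -0.2004  0.054 ] 0.22404042114467224
[[ 0.582   0.0075  0.12  ]
 [ 0.574  -0.016   0.12  ]
 [ 0.55   -0.0094  0.12  ]
 [ 0.5589  0.0147  0.12  ]] size [np.float64(0.0248), np.float64(0.0249), np.float64(0.0257), np.float64(0.0243)] post [ 0.5662 -0.0008  0.12  ]
yaw t -0.2872920208850153 alt [np.float64(-0.3394303073039411)]
[[ 0.5991  0.0098  0.014 ]
 [ 0.5848 -0.0283  0.014 ]
 [ 0.5362 -0.0134  0.014 ]
 [ 0.5496  0.0266  0.014 ]] [ 0.5674 -0.0013  0.014 ] [np.float64(0.0407), np.float64(0.0508), np.float64(0.0421), np.float64(0.0522)]
0.042 [0.09  0.001] 0.97
0.042 [-0.006 -0.001] 0.94
0.042 [-0.049  0.002] 0.8
0.042 [0.056 0.001] 0.71
0.042 [-0.114  0.001] 0.65
0.042 [-0.081  0.001] 0.56
0.042 [ 0.121 -0.   ] 0.52
0.061 [0.087 0.001] 0.97
0.061 [-0.007 -0.   ] 0.94
0.061 [-0.049  0.002] 0.8
0.061 [0.054 0.001] 0.71
0.061 [-0.112  0.002] 0.65
0.061 [-0.08   0.002] 0.56
0.061 [ 0.118 -0.   ] 0.52
tea_mug [[ 0.539 -0.48   0.04 ]]
grit_jar [[ 0.696 -0.044  0.04 ]]
```

```bash
cat >> h.py <<'E'
T0=np.array([.5668,-.001]); TY=-.31; C=np.array([.513,-.2004]); YAW=.224
def R(a): # tool down, tool y along heading a
    y=np.array([np.cos(a),np.sin(a),0]);z=np.array([0,0,-1.]);return np.c_[np.cross(y,z),y,z]
def loc(x,y=0): c,s=np.cos(YAW),np.sin(YAW);return C+[c*x-s*y,s*x+c*y]
def P(xy,z): return np.array([xy[0],xy[1],z])
E
python3 - <<'E'
from h import *
for k in (0,np.pi,np.pi/2,-np.pi/2):
    for xy,a in((T0,TY),(loc(-.081),YAW),(loc(.088),YAW)):
        q=robot.solve_ik(P(xy,.15),R(a+k));print(k,None if q is None else q.round(2))
robot.move_pose(P(T0,.2),R(TY))
print(robot.sense()["joint_pos"].round(2),robot.sense()["clock"])
p=cam("wrist");save(p,"w0.png")
e=[[x,y,.12] for x in(-.013,.013) for y in(-.013,.013)]
c,s=np.cos(TY),np.sin(TY)
print(proj(p,[[T0[0]+c*x-s*y,T0[1]+s*x+c*y,z] for x,y,z in e]).round())
E
```

```text
0 [-0.18  0.14  1.92 -0.    1.08  0.13]
0 [-0.68 -0.04  2.11 -0.    1.07 -0.9 ]
0 [-0.46  0.26  1.77 -0.    1.1  -0.68]
3.141592653589793 None
3.141592653589793 [-0.68 -0.04  2.11 -0.    1.07  2.24]
3.141592653589793 [-0.46  0.26  1.77 -0.    1.1   2.46]
1.5707963267948966 [-0.18  0.14  1.92 -0.    1.08 -1.44]
1.5707963267948966 [-0.68 -0.04  2.11 -0.    1.07 -2.47]
1.5707963267948966 [-0.46  0.26  1.77 -0.    1.1  -2.25]
-1.5707963267948966 [-0.18  0.14  1.92 -0.    1.08  1.7 ]
-1.5707963267948966 [-0.68 -0.04  2.11 -0.    1.07  0.67]
-1.5707963267948966 [-0.46  0.26  1.77 -0.    1.1   0.89]
[-0.18  0.09  1.88 -0.    1.17  0.13] 3.5583
[[290. 276.]
 [290. 231.]
 [336. 276.]
 [337. 231.]]
```

View pics/w0.png

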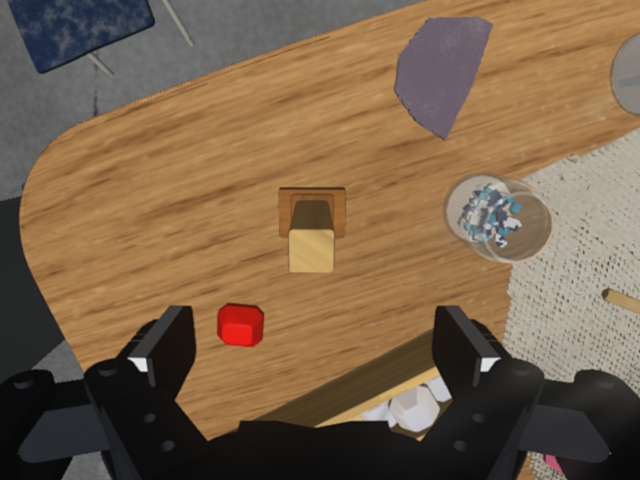

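The wrist view shows the post top at (289–335, 229–273), against a predicted (290–337, 231–276), so the estimate is within about 1 mm. Next I grasp it.

```bash
python3 - <<'E'
from h import *
robot.move_straight(P(T0,.074),speed=.1,stop_force=8)
robot.gripper_to(.015)
s=robot.sense();print(s["position"].round(4),s["gripper_width"],s["grip_force"])
robot.move_straight(P(T0,.17),speed=.1)
robot.move_pose(P(loc(-.081),.19),R(YAW))
robot.sleep(.2)
s=robot.sense();print(s["position"].round(4),s["force"].round(2),s["torque"].round(2),s["gripper_width"],s["clock"])
p=cam("wrist");save(p,"w1.png");q=cam("top");save(q,"t2.png")
b=cam("side")["pixels"][130:385,200:470,::-1];cv2.imwrite("pics/s2.png",np.hstack([cv2.resize(b,None,fx=1.5,fy=1.5),cv2.resize(p["pixels"][:,:,::-1],(395,382))[:b.shape[0]*3//2]]))
E
```

```text
[ 0.5668 -0.001   0.0742] 0.025420967451960094 60.36624312400818
[ 0.4346 -0.2176  0.1898] [-0.22  0.18 -4.03] [-0.    0.01  0.  ] 0.025603987762488394 7.9
```

View pics/s2.png

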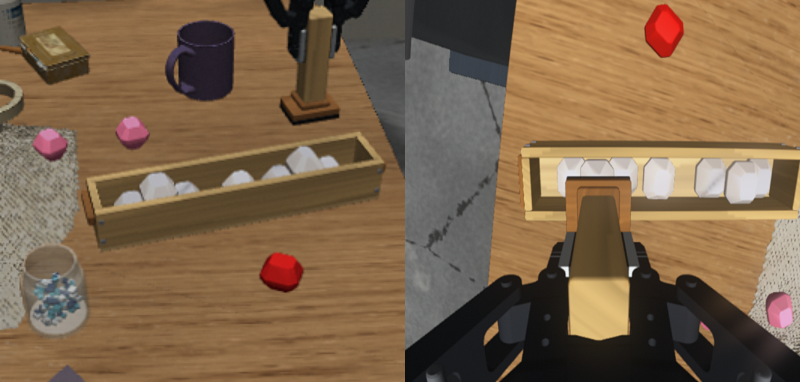

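Side view: tamper hanging upright over the near end. Wrist view: the foot is square with the trough, above the near triple. Now I press, guarded.

```bash
cat >> h.py <<'E'
def st(tag=""):
    s=robot.sense();print(tag,"tz",round((s["position"][2]-.0742)*1000,2),"F",s["force"].round(1),"M",s["torque"].round(2),"t",round(s["clock"],2),flush=True);return s
E
python3 - <<'E'
from h import *
xy=loc(-.081)
robot.move_straight(P(xy,.147),speed=.08)
st("pre")
hit=robot.move_straight(P(xy,.112),speed=.008,stop_force=10)
print(hit);st("hit");robot.sleep(.1);st("hold")
E
```

```text
pre tz 72.86 F [ 1.1 -0.8 -3.8] M [-0.03  0.02 -0.  ] t 8.74
True
hit tz 45.93 F [-1.8 -0.8  5.2] M [ 0.09  0.47 -0.04] t 11.74
hold tz 45.82 F [-1.6  0.7  4.7] M [ 0.04  0.47 -0.06] t 11.84
```

```bash
python3 - <<'E'
from h import *
s=st()
xy=loc(-.081)
for i in range(6):
    z=robot.sense()["position"][2]
    hit=robot.move_straight(P(xy,z-.004),speed=.008,stop_force=5)
    s=st(hit)
    if s["force"][2]+4>15: break
p=cam("wrist");save(p,"w2.png");st()
E
```

```text
tz 45.82 F [-1.6  0.7  4.7] M [ 0.04  0.47 -0.06] t 11.84
True tz 45.76 F [-0.6 -0.3  4.3] M [ 0.06  0.46 -0.02] t 12.08
True tz 45.62 F [-3.1 -1.   4.7] M [0.07 0.54 0.  ] t 12.32
True tz 45.45 F [-3.2 -0.1  3.6] M [-0.06  0.52  0.03] t 12.57
True tz 45.27 F [-2.7 -0.5  4.5] M [-0.09  0.53 -0.  ] t 12.84
True tz 45.07 F [-1.9  0.7  3.9] M [-0.04  0.61  0.02] t 13.12
True tz 44.81 F [-2.4 -0.9  3.5] M [-0.15  0.5   0.04] t 13.41
 tz 44.76 F [-2.5  0.5  4.2] M [-0.1   0.52 -0.01] t 13.46
```

View pics/w2.png

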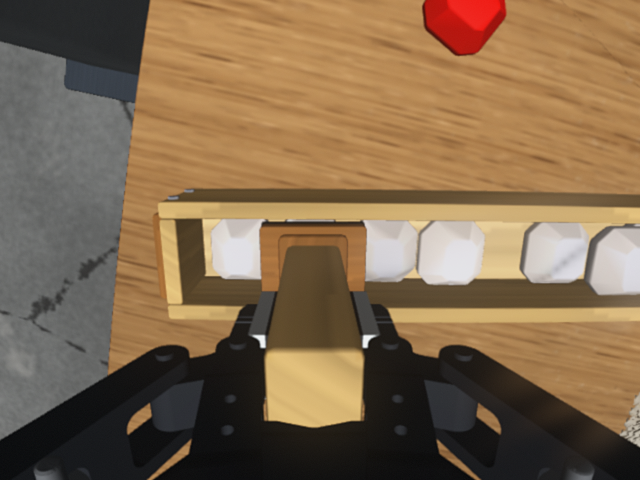

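The near chunk is almost down at about 45 mm. The moment puts the contact at the near edge, so it is probably tilted. I'll work it along the trough under light load.

```bash
cat >> h.py <<'E'
def fz(n=3):
    return np.mean([robot.sense()["force"][2] for _ in range(n)])+4
def work(x0,dxs,z,fmax=20):
    for dx in dxs:
        h=robot.move_straight(P(loc(x0+dx),z),speed=.02,stop_force=fmax)
        s=st((dx,h))
E
python3 - <<'E'
from h import *
z=robot.sense()["position"][2]
work(-.081,[-.006,.006,-.003],z-.0003)
E
```

```text
(-0.006, False) tz 44.41 F [-0.5  1.7  1.4] M [ 0.13 -0.05 -0.03] t 13.76
(0.006, False) tz 44.2 F [-0.7 -0.7 -0.3] M [-0.21  0.1   0.03] t 14.51
(-0.003, False) tz 44.41 F [ 0.2 -0.2 -0.6] M [ 0.   -0.11  0.01] t 15.11
```

```bash
cat >> h.py <<'E'
def press(x,target=17,step=.0004,n=14):
    "small downward steps until the load reaches target"
    z=robot.sense()["position"][2]
    for i in range(n):
        z-=step
        robot.move_straight(P(loc(x),z),speed=.01,stop_force=14)
        s=st(round(z*1000-74.2,2)); f=s["force"][2]+4
        if f>target-2: break
    return z
E
python3 - <<'E'
from h import *
press(-.083)
E
```

```text
44.01 tz 44.36 F [-2.1  0.3  2.5] M [-0.01  0.28 -0.04] t 15.37
43.61 tz 44.37 F [-1.9  0.7  5.6] M [ 0.17  0.53 -0.02] t 15.62
43.21 tz 44.36 F [-2.   1.4  6.7] M [ 0.24  0.64 -0.01] t 15.87
42.81 tz 44.33 F [-2.7  1.8  8.3] M [0.31 0.74 0.02] t 16.12
42.41 tz 44.34 F [-2.8  0.5 10.4] M [ 0.41  0.86 -0.02] t 16.37
42.01 tz 44.3 F [-4.1  2.  13.4] M [ 0.51  1.01 -0.03] t 16.62
```

Rigid now: the load rose to 17 N with no further sinking, at 44.3 mm, which is within the seated range. I'll hold, lift and check.

```bash
python3 - <<'E'
from h import *
robot.sleep(.6);st();robot.sleep(.6);st()
robot.move_straight(P(loc(-.083),.17),speed=.1)
robot.move_straight(P(loc(.03),.19),speed=.2);st()
a=cam("top");b=cam("side")
f=lambda p,y,h,x,w,k:cv2.resize(p["pixels"][y:y+h,x:x+w,::-1],None,fx=k,fy=k,interpolation=cv2.INTER_CUBIC)
A=f(a,240,130,280,80,4.5);B=f(b,205,100,330,130,3.3);H=585
B=np.vstack([B,np.zeros((H-B.shape[0],B.shape[1],3),np.uint8)])
cv2.imwrite("pics/c2.png",np.hstack([A,B])); print(A.shape,B.shape)
E
```

```text
tz 44.31 F [-4.1  2.3 12.8] M [0.46 1.04 0.01] t 17.22
 tz 44.3 F [-3.9  1.4 12.2] M [ 0.5   0.99 -0.02] t 17.82
 tz 114.47 F [-1.1  0.2 -4.7] M [-0.04 -0.02 -0.01] t 19.23
(585, 360, 3) (585, 429, 3)
```

View pics/c2.png

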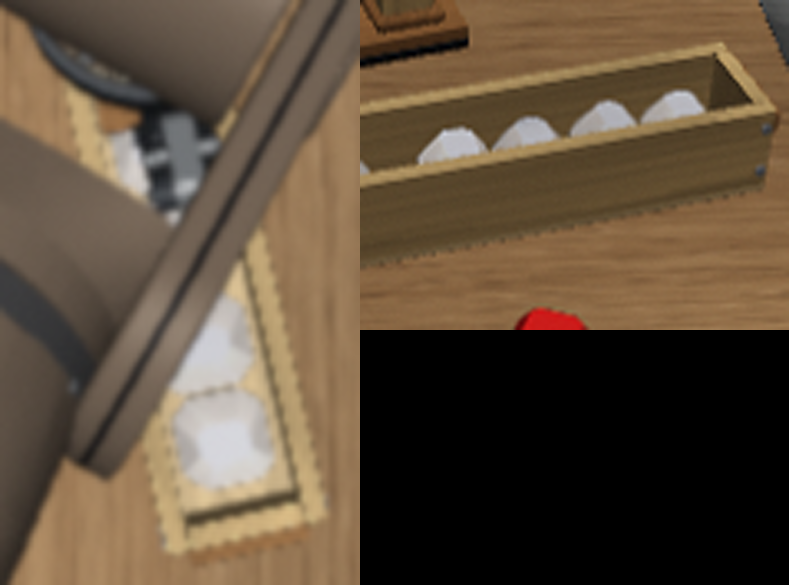

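Four chunks in the near half now sit level and evenly spaced (side-crop tops at 455,140; 530,128; 605,115; 680,103). Now the farther one.

```bash
python3 - <<'E'
from h import *
x=.088;xy=loc(x)
robot.move_straight(P(xy,.19),speed=.15)
robot.move_straight(P(xy,.147),speed=.08)
s=st("pre");
hit=robot.move_straight(P(xy,.112),speed=.008,stop_force=11)
print(hit);st("hit");robot.sleep(.1);s=st("hold")
E
```

```text
pre tz 72.69 F [ 0.  -0.3 -3. ] M [-0.03 -0.05 -0.02] t 20.56
True
hit tz 42.76 F [-1.1 -0.1  4.1] M [0.01 0.41 0.01] t 23.98
hold tz 42.51 F [-2.5 -0.6  5.2] M [-0.12  0.65  0.01] t 24.07
```

```bash
python3 - <<'E'
from h import *
x=.088
z=robot.sense()["position"][2]
work(x,[-.005,.005,0],z-.0003)
press(x,n=16)
robot.sleep(.3);st()
E
```

```text
(-0.005, False) tz 40.83 F [ 0.4  0.6 -3.8] M [-0.04  0.    0.04] t 24.43
(0.005, False) tz 42.14 F [-0.2 -0.1 -4.9] M [-0.02 -0.01  0.01] t 25.08
(0, False) tz 42.24 F [ 0.7 -0.2 -3.8] M [-0.02 -0.02  0.01] t 25.48
41.84 tz 41.83 F [-1.2 -0.1 -3.5] M [ 0.03 -0.05 -0.03] t 25.73
41.44 tz 41.38 F [ 0.6  0.3 -3.4] M [-0.04 -0.01  0.02] t 25.98
41.04 tz 40.98 F [-0.5 -0.7 -3.4] M [-0.01 -0.    0.03] t 26.23
40.64 tz 40.64 F [-0.2 -0.5 -4.4] M [-0.01 -0.05  0.04] t 26.48
40.24 tz 40.58 F [-0.7 -0.  -2.1] M [-0.07  0.08  0.01] t 26.73
39.84 tz 40.53 F [-0.8 -0.4  0.9] M [-0.02  0.25 -0.02] t 26.98
39.44 tz 40.52 F [-2.5  0.4  5.2] M [0.05 0.6  0.  ] t 27.23
39.04 tz 40.47 F [-2.4  1.3  6.9] M [0.16 0.68 0.  ] t 27.48
38.64 tz 40.46 F [-3.1  0.1  8.4] M [ 0.17  0.83 -0.06] t 27.73
38.24 tz 40.48 F [-3.5  0.4  9.2] M [0.22 0.94 0.04] t 27.98
37.84 tz 40.44 F [-4.1  2.7  9.8] M [ 0.23  0.98 -0.02] t 28.23
37.44 tz 40.48 F [-3.7  1.2 12.6] M [ 0.28  1.1  -0.03] t 28.48
 tz 40.44 F [-4.7  1.8 12.3] M [0.29 1.16 0.07] t 28.78
```

Rigid at 40.4 mm with 16–17 N, so it is seated. I'll hold, lift, and look at the trough before standing the tamper down.

```bash
python3 - <<'E'
from h import *
robot.sleep(1.1);st()
robot.move_straight(P(loc(.088),.17),speed=.1)
robot.move_pose(P(T0,.19),R(TY));st()
a=cam("top");b=cam("side")
f=lambda p,y,h,x,w,k:cv2.resize(p["pixels"][y:y+h,x:x+w,::-1],None,fx=k,fy=k,interpolation=cv2.INTER_CUBIC)
A=f(a,172,200,260,100,2.9);B=f(b,205,110,250,210,2.3);H=580
B=np.vstack([B,np.zeros((H-B.shape[0],B.shape[1],3),np.uint8)])
cv2.imwrite("pics/c3.png",np.hstack([A,B]))
E
```

```text
tz 40.45 F [-4.4  1.9 11.7] M [ 0.3   1.13 -0.  ] t 29.88
 tz 115.2 F [ 0.3 -1.  -3.5] M [-0.04  0.03 -0.  ] t 31.41
```

View pics/c3.png

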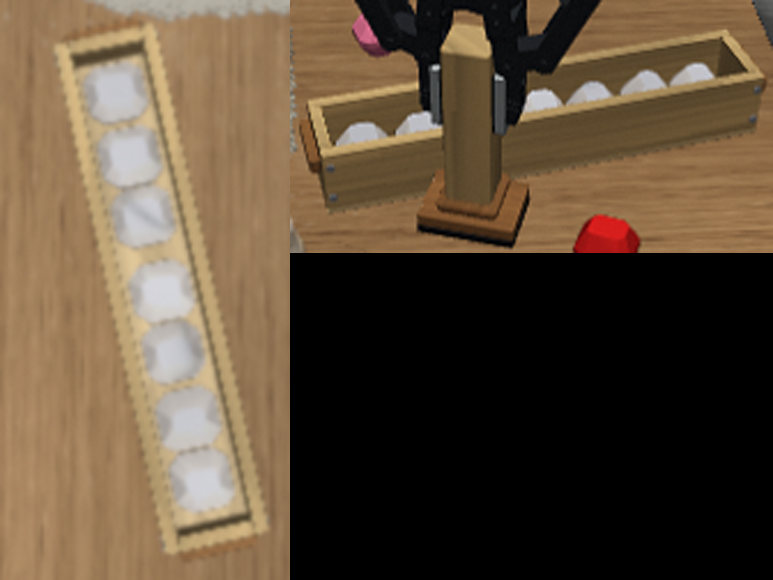

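All seven chunks lie flat and separated in a row, from (117,93) to (203,480). Now I set the tamper down at its starting spot.

```bash
python3 - <<'E'
from h import *
robot.move_straight(P(T0,.082),speed=.08)
print(robot.move_straight(P(T0,.070),speed=.01,stop_force=5));st()
robot.gripper_to(.085);robot.sleep(.3);st("open")
robot.move_straight(P(T0,.22),speed=.1);robot.sleep(.5);st("up")
b=cam("side");save(b,"f.png")
E
```

```text
True
 tz 0.0 F [-0.4 -0.8  5.5] M [-0.01 -0.06 -0.02] t 33.8
open tz -2.23 F [-0.1  0.1  0.2] M [-0.01  0.    0.02] t 34.71
up tz 145.77 F [-0.1  0.1  0.6] M [-0.01  0.    0.01] t 36.84
```

View pics/f.png

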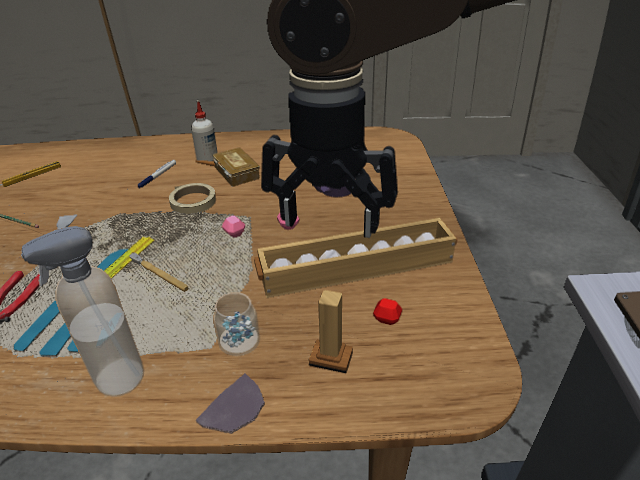

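The tamper stands upright at (331,330), released; the chunks are level in the trough, and the jar at (237,322) is where it was.

```bash
python3 -c "
from h import *
print(robot.finish_job())"
```

```text
the job is handed in; nothing more can be done
None
```

I pressed both raised chunks flat, near one first, and finished each with about 16–17 N for over a second; the tamper stands released beside the trough, the mug and jar were left alone, and the job is handed in (no verdict was returned).

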